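# Load the weight hanger and latch the draught shield

### The arm

A 7-joint arm with a two-finger parallel gripper is mounted at the origin on the work surface. World frame = base frame: x ahead of the robot, y to its left, z up, the work surface at z = 0. Lengths are in mm, angles in rad, forces in N, time in s.
With the tool pointing down it reaches from about 400 to 900 mm from the base axis. Payload 5.6 kg.
Tool frame: the origin (TCP) lies midway between the tips of the shut fingers; the grasp point (between the pads) lies 19 mm behind it; z points along the fingers, y is the line along which they close (so a half turn about z gives the same grasp; the last joint's range is limited). The gripper opens to 92 mm and grips with 3 to 60 N. Pads are 20 mm wide; open, the fingers measure 128 mm over their backs; the gripper's body (75 mm by 189 mm) begins 69 mm behind the grasp point.
Start: joints at [-1.321, 0.468, -0.012, 1.603, 0.006, 1.071, -0.056], TCP at [187.654, 622.33, 214.592] pointing down, gripper open.
Joint ranges: [-2.53, 2.53], [-0.31, 2.02], [-1.57, 1.55], [0.28, 2.44], [-1.29, 4.43], [0.15, 1.84], [-2.92, 2.92]. Speed limits (rad/s): [2.57, 2.57, 3.14, 3.14, 3.14, 3.14, 3.14].

### API

Orientations are given as a rotation vector (axis times angle).
In Python, from cell import robot, grip, kin, viewer gives the robot as it stands. Calls block until the motion is done:
- robot.movep(position, orientation): joint-space move of the TCP to a pose.
- robot.servo_line(position, feed=150, rotation=None): straight line of the TCP; rotation=None keeps the orientation; feed is the mean speed in mm/s.
- robot.goto_joints(angles): joint-space move.
- grip(opening, newtons=None): opening from 0.0 (shut) to 1.0 (fully open); newtons is the grip in N (None keeps the last); returns when the fingers have stopped.
- robot.hold(seconds).
- kin.ik(position, orientation): joint angles nearest the present ones, or None.
- robot.observe(): the state.
- viewer.read_camera(name): name is "scene" or "top" or "wrist"; returns the picture (480x640x3 uint8, red, green, blue); there is no depth.
- viewer.camera_info(name): a dict with "camera_matrix" (3x3 intrinsics, pixels), "k1" (the pictures are not rectified: a ray, as slopes to the right and down, at radius r is drawn at 1 + k1 r^2 times it, then the intrinsics apply), "R" (3x3) and "t" (3): a world point X has camera coordinates R X + t. Camera axes: x right, y down, z forward; pixel columns grow to the right and rows downward; lengths in mm; the calibration is good to about 2 mm. A picture is of the moment at which its call begins: read the wrist's pose just before it. camera_info takes no time and is no camera call; for the wrist camera it gives the pose at the moment of the call.
A pose or a line that the arm cannot do raises robot.IKError and nothing moves.
- robot.job_done(): hands the job in; it is judged then, once.
Trained networks look in the newest picture that a camera, given by its name, has taken for a name from the list of things; names that differ only in an ending like _2 or _b are one class to them, and where a whole thing is asked for, a point or a joint stands for the part that bears it (a point fixed in the world has none). Each returns a list of dicts, best first, with "confidence" (0 to 1); they miss things now and then, are a little off and sometimes report something else, mostly with a low value. They report only what shows in the picture. A call takes as long as a camera call.
- viewer.silhouettes(name, camera): "mask" (480x640 bool, what is visible of it).
- viewer.pinpoint(name, camera): "at" ([x, y, z] in mm, in the coordinates of the camera as it stood for that picture, good to about 4 mm: a listed point, or the origin of a listed thing).
The state is a dict: "t": time; "joints": joint angles; "joint_velocities": joint speeds; "joint_torque": joint torques, N m; "tcp_pos": TCP position; "tcp_rot": TCP orientation; "contact_force": force on the tool from outside, world axes, zero at the start; "wrist_torque": the same for the moment, N m; "grip_width": opening from 0.0 (shut) to 1.0 (fully open); "grip_force": force on a finger pad.
Only numpy, scipy, OpenCV 4.12 (cv2) and the standard library are available. Lean on these libraries where they do the work, as an engineer would, in place of code of your own. Each camera call takes 0.05 s, during which the arm holds its last target. There are 200 camera calls.

### The job

Hang the two loose slotted masses on the weight hanger in the draught shield, lying flat on the mass already there and with the stem at their centres: first the wider one, then the narrower one on top, each with its slot turned at least a quarter turn from the slot directly beneath it so that none can slide off. Then push the shield's door shut until its latch snaps in behind the strike, and let go. Leave the mass already hung in place and do not knock the other things on the bench about.

Things in the scene. Friction and masses are not known exactly. Their poses are not given: they have to be found in the camera images.
- hanger_plate (a point): Weight hanger, fixed in the draught shield: round plate 52 mm across on a grey load cell, with an upright stem 8 mm in diameter and on it a knob 20 mm in diameter, too wide for a slot: discs go on sideways, the stem entering the slot's mouth. This point: centre of the plate's top, 56 mm above the bench; the knob's underside is 56 mm above it, its top 64 mm above it.
- first_mid (a point): Centre (half-way up) of the mass already lying on the hanger's plate: a 66 mm brass disc, 16 mm thick with flat faces, with one radial slot 12 mm wide cut from the rim to just past the centre (the slot ends 6 mm beyond the centre; the mouth is flared a little). Mass about 0.4 kg. Its axes: x points from the centre out through the open mouth of the slot, z is the disc's axis.
- first_mouth (a point): Middle of the slot's mouth on the rim of the mass already hung, 33 mm from its centre.
- first: The mass already hung (same x axis as above); origin at the centre of its underside.
- wide_mid (a point): Centre (half-way up) of the wider loose mass, lying flat on the bench: a 66 mm brass disc, 16 mm thick with flat faces, with one radial slot 12 mm wide cut from the rim to just past the centre (the slot ends 6 mm beyond the centre; the mouth is flared a little). Mass about 0.4 kg. Its axes: x points from the centre out through the mouth of the slot, z is the disc's axis.
- wide_mouth (a point): Middle of the slot's mouth on the wider loose mass's rim, 33 mm from its centre.
- wide: The wider loose mass; origin at the centre of its underside.
- narrow_mid (a point): Centre (half-way up) of the narrower loose mass, lying flat on the bench: a 56 mm brass disc, 16 mm thick with flat faces, with one radial slot 12 mm wide cut from the rim to just past the centre (the slot ends 6 mm beyond the centre; the mouth is flared a little). Mass about 0.28 kg. Its axes: x points from the centre out through the mouth of the slot, z is the disc's axis.
- narrow_mouth (a point): Middle of the slot's mouth on the narrower loose mass's rim, 28 mm from its centre.
- narrow: The narrower loose mass; origin at the centre of its underside.
- shield: Draught shield, fixed: an open-topped box of clear panels with aluminium edges, 226 x 226 mm outside, 210 x 210 mm inside, walls 8 mm thick, top edge 115 mm above the bench, white floor plate 10 mm thick. Origin at the centre of its underside; its own -x is its front, where the door is; the other three sides are walls.
- door (a joint): Shield's door: upright clear panel in an aluminium frame, 194 x 12 mm, from 13 to 114 mm above the bench, hinged upright at the front end of the shield's own -y wall. Value in rad: 0 shut (outer face flush with the shield's front), growing as it opens; stays where left. A black knob stands 24 mm out of its outer face, 40 mm from the free edge, its top 58 mm above the bench: push above it.
- door_hinge (a point): Hinge axis of the door, at the top of the door (115 mm above the bench), on the door's outer face. The door turns about the vertical line through this point.
- door_edge (a point): Top of the door's free edge, on its outer face, 194 mm from the hinge point. Its own x axis is square to the door and points from the outer to the inner face (the way to push); y points from the hinge to the free edge.
- latch (a joint): Sprung steel bolt inside the door at the top of its free edge, 12 mm past the edge, bevelled on its inner side. Value in m: 0 fully out, growing as pressed back (11.5 mm at most). Over the last 0.15 rad its bevel rides over the fixed strike on the shield's front corner (8 mm back, some 3 to 10 N of push near the edge); latched when the door is at 0 to 0.02 rad with the bolt out.
- knob_weight: Bystander: loose steel cylinder weight with a knob, no slot, 48 mm in diameter, 66 mm tall; origin at the centre of its underside.
- beaker: Bystander: loose glass beaker, 68 mm in diameter, 90 mm tall; origin at the centre of its underside.
- wash_bottle: Bystander: loose white wash bottle, 68 mm in diameter, 195 mm tall with its bent spout; origin at the centre of its underside.
- brush: Bystander: loose flat brush 170 mm long lying along its own x; origin at the centre of its underside.
- case_b: Bystander: fixed wooden weight case 130 x 120 x 110 mm tall on the left, beside the shield; origin at the centre of its underside.

How it is judged (in metres and radians):
On the way, in this order (a step that is already met when the one before it is completed fails the run):
1. the wider loose mass lies flat on the mass already hung, slots staggered, released (horizontal distance between wide_mid and hanger_plate below 0.008 m and z of wide_mid in the frame of hanger_plate between 0.021 and 0.027 m and (angle between wide_mid's own z axis and vertical below 0.08 rad or angle between wide_mid's own z axis and vertical above 3.06 rad) and x of wide_mouth in the frame of first_mid below 0.014 m and contact force between the fingers and wide below 0.2 N), for 0.2 s.
2. the narrower mass lies flat on the wider one, slots staggered, released (horizontal distance between narrow_mid and hanger_plate below 0.008 m and z of narrow_mid in the frame of hanger_plate between 0.037 and 0.043 m and (angle between narrow_mid's own z axis and vertical below 0.08 rad or angle between narrow_mid's own z axis and vertical above 3.06 rad) and x of narrow_mouth in the frame of wide_mid below 0.014 m and contact force between the fingers and narrow below 0.2 N), for 0.2 s.
3. the door is shut and its bolt has sprung out behind the strike (value of joint door below 0.025 rad and value of joint latch below 0.002 m), for 0.2 s.
At the end, for the whole second after the job is handed in: First mass still hung; wider mass flat on it, narrower flat on that (within 8 mm of the stem axis, 3 mm of height), each slot about a quarter turn or more from the one beneath; door within 0.025 rad of shut, bolt out (within 2 mm) behind the strike; all released, at rest (all of step 1 and all of step 2 and all of step 3 and horizontal distance between first_mid and hanger_plate below 0.008 m and z of first_mid in the frame of hanger_plate below 0.011 m and linear speed of each of wide, narrow below 0.02 m/s and contact force between the fingers and shield below 0.2 N); the robot touches nothing.
It fails at once if the knob weight is moved more than 40 mm or tipped (distance of knob_weight from where it was at the start of the episode above 0.04 m or angle between knob_weight's own z axis and vertical above 0.5 rad).
It fails at once if the beaker is moved more than 40 mm or tipped (distance of beaker from where it was at the start of the episode above 0.04 m or angle between beaker's own z axis and vertical above 0.5 rad).
It fails at once if the wash bottle is moved more than 40 mm or tipped (distance of wash_bottle from where it was at the start of the episode above 0.04 m or angle between wash_bottle's own z axis and vertical above 0.5 rad).
It fails at once if the brush is moved more than 40 mm or tipped (distance of brush from where it was at the start of the episode above 0.04 m).
It fails at once if the mass already hung is taken off the hanger (horizontal distance between first_mid and hanger_plate above 0.015 m or z of first_mid in the frame of hanger_plate above 0.02 m).
It also fails if it takes over 72 s, if anything falls off the work surface, if the arm or the gripper's body presses on something with over 40 N, if the wrist force passes 120 N, or if a joint passes its speed limit or range.

## Working session

There is one attempt and no reset: what is moved stays moved. The work goes in short steps, each a Python script; the robot and the scene stay as the last script left them, time stands still between calls to the robot, and variables do not carry over. Pictures are saved under pics/ and viewed, at most 10 in all, crops included, and the job is handed in when it is done.

```bash
ls; mkdir -p pics; cat > h.py <<'E'
import numpy as np, cv2
from cell import robot, grip, kin, viewer
from scipy.spatial.transform import Rotation as Rn
def toworld(p,ci): return np.array(ci["R"]).T@(np.array(p)-np.array(ci["t"]))
def pin(name,cam,ci=None):
    ci=ci or viewer.camera_info(cam)
    return [(np.round(toworld(d["at"],ci),1),round(d["confidence"],2)) for d in viewer.pinpoint(name,cam)]
def proj(X,ci):
    c=np.array(ci["R"])@np.array(X,float)+np.array(ci["t"]); s=c[:2]/c[2]; s=s*(1+ci["k1"]*(s@s))
    K=np.array(ci["camera_matrix"]); return K[:2,:2]@s+K[:2,2]
def ray(px,ci):
    K=np.array(ci["camera_matrix"]); d=np.linalg.inv(K)@np.array([px[0],px[1],1.]); s=d[:2]; u=s.copy()
    for _ in range(20): u=s/(1+ci["k1"]*(u@u))
    R=np.array(ci["R"]); return -R.T@np.array(ci["t"]), R.T@np.array([u[0],u[1],1.])
def onz(px,z,ci):
    o,d=ray(px,ci); return o+d*(z-o[2])/d[2]
def down(yaw): # tool z down, tool y at angle yaw from world x
    y=np.array([np.cos(yaw),np.sin(yaw),0]); z=np.array([0,0,-1.]); x=np.cross(y,z)
    return Rn.from_matrix(np.c_[x,y,z]).as_rotvec()
def save(img,n): cv2.imwrite(f"pics/{n}.png",img[:,:,::-1])
E
python3 - <<'E'
from h import *
o=robot.observe(); print(o["t"],o["tcp_rot"],Rn.from_rotvec(o["tcp_rot"]).as_matrix().round(2).tolist())
for cam in ["scene","top"]:
    im=viewer.read_camera(cam); save(im,cam+"0"); ci=viewer.camera_info(cam)
    print(cam,"eye",(-np.array(ci["R"]).T@ci["t"]).round())
    for n in ["hanger_plate","first_mid","first_mouth","wide_mid","wide_mouth","narrow_mid","narrow_mouth","shield","door_hinge","door_edge","knob_weight","beaker","wash_bottle","brush","case_b"]:
        print(n,*[(a.tolist(),c) for a,c in pin(n,cam,ci)[:3]])
E
```

```text
pics
0.0 [-4.58405191e-01 -3.10784412e+00  2.81726907e-03] [[-0.96, 0.29, -0.0], [0.29, 0.96, -0.0], [-0.0, -0.0, -1.0]]
scene eye [1420. -405.  917.]
hanger_plate ([585.0, 222.2, 56.8], 0.84) ([458.1, -366.2, 9.8], 0.63) ([437.5, -239.5, 9.8], 0.57)
first_mid ([584.1, 225.1, 66.5], 0.85) ([508.1, -499.0, 0.8], 0.35)
first_mouth ([615.1, 217.4, 66.1], 0.67)
wide_mid ([455.3, -370.8, 9.2], 0.91) ([436.4, -340.5, 14.2], 0.43)
wide_mouth ([435.9, -341.0, 8.7], 0.78)
narrow_mid ([438.9, -239.9, 8.4], 0.75) ([699.0, 123.9, 121.9], 0.62)
narrow_mouth ([440.1, -263.0, 10.5], 0.74)
shield ([577.3, 213.1, -0.6], 0.66)
door_hinge ([700.0, 124.2, 119.2], 0.95)
door_edge ([655.0, -68.6, 115.4], 0.74)
knob_weight ([628.7, -283.6, 2.3], 0.88)
beaker ([332.5, -234.5, 2.7], 0.64)
wash_bottle ([661.9, -411.5, 0.9], 0.83) ([613.0, 218.1, 67.0], 0.57)
brush ([509.6, -497.5, 3.2], 0.83) ([581.4, 221.5, 60.2], 0.51)
case_b ([412.6, 498.6, 1.6], 0.82)
top eye [ 280.   -3. 1618.]
hanger_plate ([588.9, 222.6, 54.8], 0.43)
first_mid ([578.4, 226.1, 63.5], 0.55) ([625.1, -283.7, -0.3], 0.28)
first_mouth ([616.2, 220.3, 58.0], 0.64)
wide_mid ([454.4, -366.2, 3.7], 0.75) ([615.1, 220.5, 62.3], 0.15)
wide_mouth ([433.8, -339.3, 5.5], 0.9)
narrow_mid ([432.9, -240.4, 5.6], 0.67) ([585.8, 225.0, 57.4], 0.34)
narrow_mouth ([618.0, 221.6, 61.4], 0.54) ([438.6, -267.2, 5.6], 0.53) ([435.9, -238.8, 2.8], 0.31)
shield ([581.2, 218.0, 0.6], 0.9)
door_hinge ([701.3, 124.5, 115.1], 0.62) ([655.6, -62.5, 113.5], 0.6)
door_edge ([657.0, -65.1, 113.4], 0.59)
knob_weight ([626.7, -284.3, -1.5], 0.7)
beaker ([331.9, -236.0, -2.0], 0.89)
wash_bottle ([666.9, -409.2, -3.4], 0.65) ([655.0, -64.8, 116.1], 0.53)
brush ([506.7, -496.9, -1.9], 0.8)
case_b ([411.9, 500.0, -2.9], 0.81)
```

View pics/scene0.png

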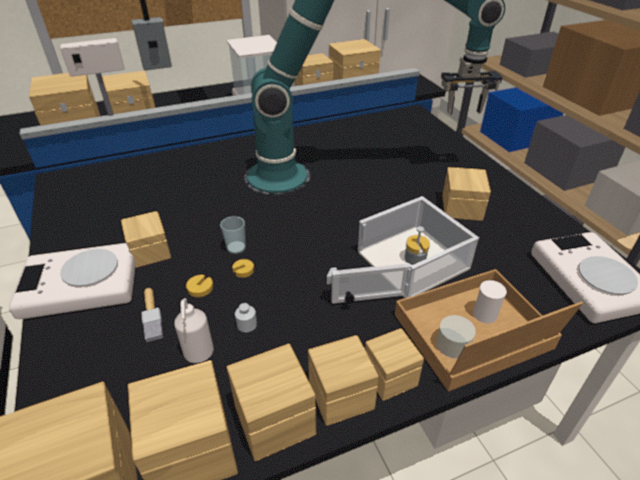

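View pics/top0.png

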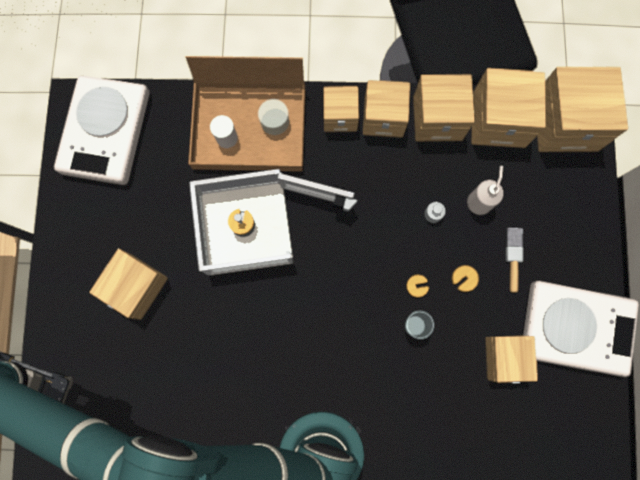

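The scene view shows the shield with its door open (hinge at about px 408,292, edge 330,280) and the hung mass at (417,247). The wide mass is at (200,286) and the narrow one at (243,268), both flat on the bench. The top view shows the slot mouths: hung mass towards +x, wide one towards the lower left, narrow one towards −y. Next I'll take wrist views of the hanger and then the masses.

```bash
python3 - <<'E'
from h import *
ci=viewer.camera_info("wrist"); o=robot.observe(); Rt=Rn.from_rotvec(o["tcp_rot"]).as_matrix()
eye=-np.array(ci["R"]).T@ci["t"]; print("cam in tool",Rt.T@(eye-o["tcp_pos"]),"axis",Rt.T@np.array(ci["R"])[2], ci["k1"],ci["camera_matrix"])
def view(tgt,z,yaw,off,names,tag):
    robot.movep([tgt[0]+off[0],tgt[1]+off[1],z],down(yaw))
    ci=viewer.camera_info("wrist"); im=viewer.read_camera("wrist"); save(im,tag); np.save("pics/"+tag+".npy",dict(ci),allow_pickle=True)
    print(tag,robot.observe()["t"])
    for n in names: print(" ",n,*[(a.tolist(),c) for a,c in pin(n,"wrist",ci)[:2]])
yaw=np.arctan2(0.96,0.29)
for i,off in enumerate([(-30,40),(30,-30)]):
    view((585,223),270,yaw,off,["hanger_plate","first_mid","first_mouth","shield","door_hinge","door_edge"],f"h{i}")
for i,off in enumerate([(-20,20),(20,-20)]):
    view((445,-300),270,yaw,off,["wide_mid","wide_mouth","narrow_mid","narrow_mouth"],f"m{i}")
E
python3 -c "
import cv2,numpy as np
a=[cv2.imread(f'pics/{n}.png') for n in ('h0','h1','m0','m1')]
cv2.imwrite('pics/q.png',cv2.resize(np.vstack([np.hstack(a[:2]),np.hstack(a[2:])]),(800,600),interpolation=cv2.INTER_AREA))"
```

```text
cam in tool [  65.57552583    1.35353185 -169.98188967] axis [-2.33276331e-01 -1.02310450e-04  9.72410481e-01] -0.03448073091371323 [[382.50511166   0.         316.29693296]
 [  0.         382.50511166 229.29796298]
 [  0.           0.           1.        ]]
h0 3.525
  hanger_plate ([590.9, 217.3, 54.9], 0.71) ([584.1, 225.9, 63.6], 0.6)
  first_mid ([586.7, 225.4, 63.8], 0.64)
  first_mouth ([616.2, 220.0, 63.3], 0.79)
  shield ([410.9, 502.4, 5.1], 0.65)
  door_hinge ([704.5, 126.8, 116.8], 0.79)
  door_edge
h1 4.3333
  hanger_plate ([585.8, 220.6, 52.1], 0.88)
  first_mid ([586.1, 222.7, 63.2], 0.66)
  first_mouth ([617.6, 219.1, 63.2], 0.67)
  shield
  door_hinge ([703.0, 123.4, 115.2], 0.73)
  door_edge
m0 6.5333
  wide_mid ([454.1, -364.2, 10.9], 0.93)
  wide_mouth ([432.1, -337.1, 6.6], 0.91)
  narrow_mid ([433.6, -237.8, 5.0], 0.56)
  narrow_mouth ([440.0, -265.9, 5.0], 0.68)
m1 7.125
  wide_mid ([453.2, -361.5, 9.3], 0.56)
  wide_mouth ([432.2, -337.4, 4.3], 0.57)
  narrow_mid ([432.9, -240.0, 9.3], 0.84)
  narrow_mouth ([438.7, -265.9, 5.0], 0.56)
```

View pics/q.png

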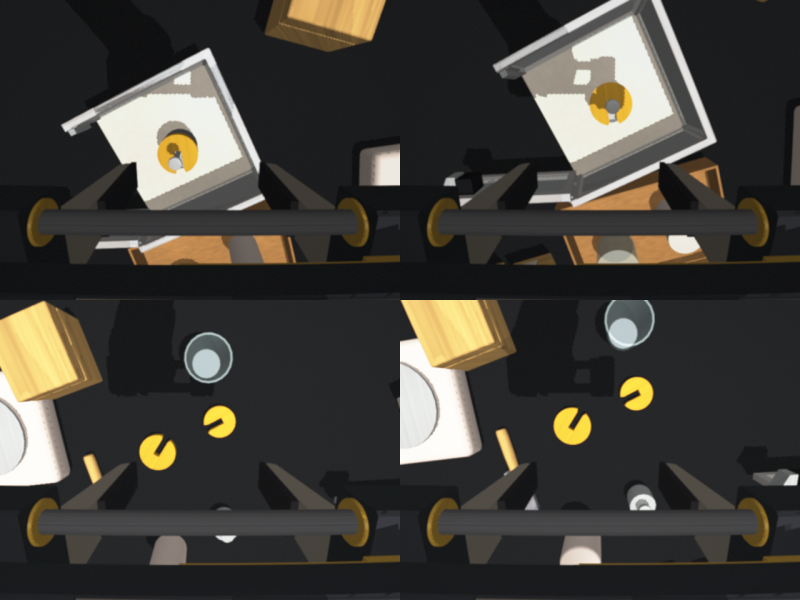

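The wrist views show the hung mass with its slot towards the hinge wall, and the knob on it at about (178,160) and (613,108) in the mosaic. Both loose masses are clear, with sharp slots. Next I'll fit disc models to the colour masks over both views.

```bash
cat > fit.py <<'E'
from h import *
from scipy.optimize import minimize
def yellow(im):
    h=cv2.cvtColor(im,cv2.COLOR_RGB2HSV); return ((h[...,0]>17)&(h[...,0]<32)&(h[...,1]>140)&(h[...,2]>70)).astype(np.uint8)
def blob(im,ci,c,r):
    m=yellow(im); w=np.zeros_like(m); p=proj(c,ci); q=proj(np.array(c)+[r,0,0],ci)
    cv2.circle(w,tuple(int(v) for v in p),int(1.5*np.hypot(*(q-p))),1,-1); return m*w
def hull(pts): return cv2.convexHull(np.array(pts,np.float32))
def disc(c,r,ci,h=16):
    a=np.linspace(0,2*np.pi,48)
    return hull([proj([c[0]+r*np.cos(t),c[1]+r*np.sin(t),c[2]+d],ci) for d in (-h/2,h/2) for t in a])
def iou(a,b):
    i,_=cv2.intersectConvexConvex(a,b); return i/(cv2.contourArea(a)+cv2.contourArea(b)-i)
def fit(views,c,r,names=None):
    H=[]
    for im,ci in views:
        m=blob(im,ci,c,r); ys,xs=np.nonzero(m); H.append(hull(np.c_[xs,ys]))
    s=minimize(lambda x:-sum(iou(h,disc(x,r,ci)) for h,(_,ci) in zip(H,views)),c,method="Nelder-Mead",options=dict(initial_simplex=np.array(c)+4*np.vstack([np.zeros(3),np.eye(3)]),xatol=.05,fatol=1e-5))
    x=s.x; ang=[]
    for im,ci in views:   # slot direction: non-yellow within the top face
        m=blob(im,ci,c,r); a=np.array([onz((u,v),x[2]+8,ci)[:2]-x[:2] for v,u in np.argwhere(cv2.fillConvexPoly(np.zeros_like(m),disc(x,r,ci).astype(np.int32),1)&(1-m))])
        d=np.hypot(*a.T); k=(d<r*.93)&(d>14); ang.append(np.degrees(np.arctan2(*a[k].sum(0)[::-1])))
    return x,-s.fun/len(views),ang
E
python3 - <<'E'
from fit import *
L=lambda t:(cv2.imread(f"pics/{t}.png")[:,:,::-1].copy(),np.load(f"pics/{t}.npy",allow_pickle=True).item())
for n,c,r,t in [("wide",[454,-365,8],33,"m"),("narrow",[434,-240,8],28,"m"),("first",[586,223,64],33,"h")]:
    for tt in ((t+"0",t+"1"),(t+"0",),(t+"1",)):
        x,f,a=fit([L(k) for k in tt],c,r); print(n,tt,x.round(2),round(f,3),np.round(a,1))
tiles=[]
for t in("h0","h1"):
    im,ci=L(t); p=proj([586,223,90],ci).astype(int); c=im[p[1]-50:p[1]+50,p[0]-50:p[0]+50]
    print(p-50); tiles.append(cv2.resize(c,(400,400),interpolation=cv2.INTER_NEAREST))
save(np.hstack(tiles),"knob")
E
```

```text
wide ('m0', 'm1') [ 455.4  -363.57   16.34] 0.972 [131.4 131.3]
wide ('m0',) [ 455.24 -363.43   15.59] 0.976 [131.5]
wide ('m1',) [ 455.21 -363.25   19.13] 0.977 [131.4]
narrow ('m0', 'm1') [ 432.87 -240.3    18.38] 0.971 [-82.3 -79.8]
narrow ('m0',) [ 432.23 -240.11   21.18] 0.984 [-82.1]
narrow ('m1',) [ 433.05 -241.05   20.77] 0.98 [-80.6]
first ('h0', 'h1') [585.29 222.66  57.19] 0.957 [-25.7  -3. ]
first ('h0',) [587.2  221.05  51.52] 0.983 [-24.2]
first ('h1',) [585.29 223.48  50.75] 0.986 [-4.7]
[232 203]
[288 119]
```

View pics/knob.png

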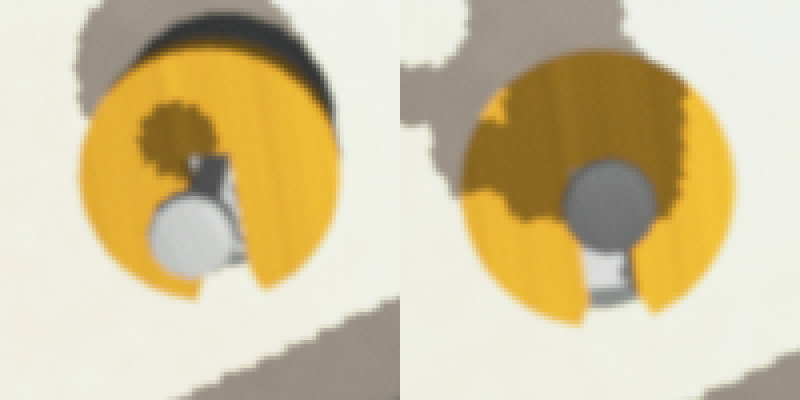

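The crops show the knob centred at (280,262) in h0 and (340,170) in h1. The hung slot opens towards +x, with its mouth at about (343,198) in h1. Next I'll triangulate the stem.

```bash
python3 - <<'E'
from fit import *
L=lambda t:(cv2.imread(f"pics/{t}.png")[:,:,::-1].copy(),np.load(f"pics/{t}.npy",allow_pickle=True).item())
K={"h0":(279.5,261.2),"h1":(339.7,169.8)}
A=[];b=[]
for t,p in K.items():
    o,d=ray(p,L(t)[1]); d/=np.linalg.norm(d); P=np.eye(3)-np.outer(d,d); A.append(P); b.append(P@o)
    print(t,onz(p,120,L(t)[1]).round(1), onz(p,117,L(t)[1]).round(1))
print("tri",np.linalg.solve(sum(A),sum(b)))
m=onz((288+54.5,119+79),72,L("h1")[1]); print("mouth",m)
# fixed-z fits for the loose masses, and the stem/knob in fixed cameras' images
for n,c,r in [("wide",[455,-364,8],33),("narrow",[433,-240,8],28)]:
    for tt in (("m0",),("m1",)):
        vs=[L(k) for k in tt]
        for im,ci in vs:
            mm=blob(im,ci,c,r); ys,xs=np.nonzero(mm); Hh=hull(np.c_[xs,ys])
            for zz,h in((8,16),(16,0)):
                s=minimize(lambda x:-iou(Hh,disc([x[0],x[1],zz],r,ci,h)),c[:2],method="Nelder-Mead"); print(n,tt,zz,h,s.x.round(2),round(-s.fun,3))
ci=viewer.camera_info("wrist")
for cam in("scene","top"):
    ci=viewer.camera_info(cam); im=cv2.imread(f"pics/{cam}0.png"); p=proj([586,222,120],ci); q=np.round(p).astype(int)-15
    cv2.imwrite(f"pics/k_{cam}.png",cv2.resize(im[q[1]:q[1]+30,q[0]:q[0]+30],(390,390),interpolation=cv2.INTER_NEAREST)); print(cam,p,q)
a=[cv2.imread(f"pics/k_{c}.png") for c in("scene","top")]; cv2.imwrite("pics/kk.png",np.hstack(a))
# IK feasibility
def sm(p,q,tag):
    for yaw in np.radians(np.arange(-180,180,30)): pass
for tag,p,yd in [("wide grasp",(455,-364,3),(41,221)),("narrow grasp",(433,-240,3),(8,188)),("wide place",(586,222,76),(81,261)),("narrow place",(586,222,92),(30,210)),("door0",(690,-40,80),(75,255)),("door1",(545,75,80),(10,190))]:
    for y in yd:
        q=kin.ik(list(p),down(np.radians(y))); print(tag,y,None if q is None else np.round(q,2))
E
```

```text
h0 [583.6 223.5 120. ] [584.4 222.9 117. ]
h1 [583.6 223.  120. ] [583.9 223.1 117. ]
tri [583.82071927 223.17214985 118.732766  ]
mouth [615.03033687 219.74828037  72.        ]
wide ('m0',) 8 16 [ 457.13 -365.66] 0.96
wide ('m0',) 16 0 [ 454.27 -363.55] 0.907
wide ('m1',) 8 16 [ 456.54 -365.67] 0.95
wide ('m1',) 16 0 [ 455.07 -365.15] 0.929
narrow ('m0',) 8 16 [ 433.79 -239.17] 0.943
narrow ('m0',) 16 0 [ 433.07 -239.43] 0.917
narrow ('m1',) 8 16 [ 434.36 -238.52] 0.943
narrow ('m1',) 16 0 [ 432.69 -239.68] 0.922
scene [420.35548169 228.90922828] [405 214]
top [237.74363577 215.78583276] [223 201]
wide grasp 41 [ 0.24  0.7   0.5   1.92 -0.53  0.66  1.78]
wide grasp 221 [-0.14  1.    1.11  1.94 -1.11  0.99 -0.91]
narrow grasp 8 [-0.01  0.61  0.55  2.13 -0.6   0.56  1.13]
narrow grasp 188 [ 1.28  0.94 -1.12  2.05  1.11  0.94  2.81]
wide place 81 [-0.73  0.62  0.43  1.78 -0.34  0.81  1.28]
wide place 261 [-1.01  0.75  0.86  1.8  -0.7   0.93 -1.57]
narrow place 30 [-0.71  0.59  0.4   1.77 -0.3   0.84  0.36]
narrow place 210 [ 0.06  0.69 -0.67  1.72  0.52  0.92  2.84]
door0 75 [-0.25  0.7   0.38  1.61 -0.31  0.9   1.55]
door0 255 [-0.62  0.92  1.02  1.63 -0.86  1.1  -1.19]
door1 10 [-0.61  0.52  0.52  1.98 -0.38  0.74  0.31]
door1 190 [ 0.16  0.53 -0.45  1.93  0.33  0.76  2.83]
```

View pics/kk.png

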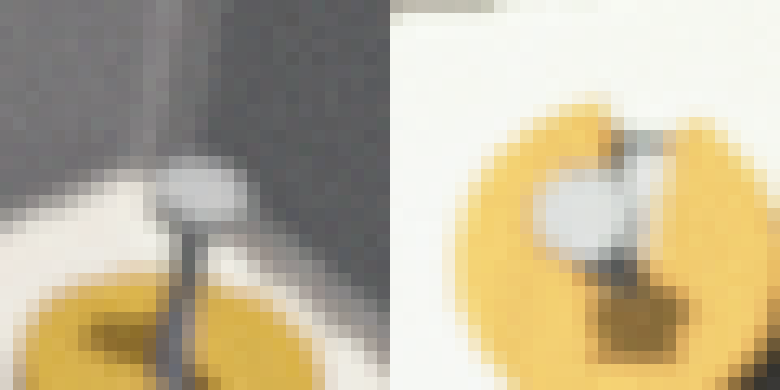

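The three views agree on the stem: about (583.7, 223.2), with the knob top at about 119 mm. Next I'll pick up the wide mass and take it to the pre-insertion pose.

```bash
cat >> h.py <<'E'
STEM=np.array([583.7,223.2])
def line(p,feed=150,yaw=None): robot.servo_line(list(map(float,p)),feed=feed,rotation=None if yaw is None else down(np.radians(yaw)))
def st(tag=""):
    o=robot.observe(); print(tag,"t",round(o["t"],1),np.round(o["tcp_pos"],1),"F",np.round(o["contact_force"],1),"w",round(o["grip_width"]*92,1),round(o["grip_force"],1))
def u(deg): return np.array([np.cos(np.radians(deg)),np.sin(np.radians(deg))])
E
python3 - <<'E'
from h import *
st()
robot.movep([456,-364.8,90],down(np.radians(41.4)))
line([456,-364.8,5],120); st("down")
grip(0.0,40); st("grip")
line([456,-364.8,200],250); st("lift")
p=STEM-52*u(174)
line([*p,200],350,84); st("over")
line([*p,80],200); robot.hold(.2); st("pre")
a=[viewer.read_camera(c) for c in("wrist","scene")]
np.save("pics/w_pre.npy",viewer.camera_info("wrist"),allow_pickle=True); save(a[0],"w_pre")
s=cv2.resize(a[1][180:330,330:530],(640,480),interpolation=cv2.INTER_CUBIC)
save(cv2.resize(np.hstack([a[0],s]),(800,300),interpolation=cv2.INTER_AREA),"pre")
E
```

```text
t 7.3 [ 464.6 -319.3  270.1] F [0.2 0.3 0.5] w 91.8 0.0
down t 8.9 [ 456.4 -365.3    5.7] F [0.1 0.4 0.2] w 91.9 0.0
grip t 9.5 [ 456.2 -365.     5.4] F [-1.3  0.5  3. ] w 64.9 40.0
lift t 10.4 [ 455.1 -363.7  198.3] F [-0.4 -0.5 -4.8] w 65.1 40.0
over t 12.3 [635.4 215.6 200.1] F [ 0.3 -0.5 -4.1] w 64.9 40.0
pre t 13.2 [636.3 218.1  81.5] F [ 0.   0.2 -4.2] w 64.6 40.0
```

View pics/pre.png

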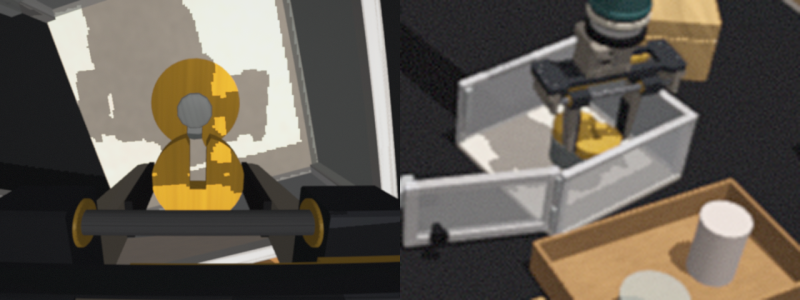

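The wrist view shows the held disc with its slot facing the knob: slot axis at about column 315, knob at about (310,176) full size. The scene view shows it clear of the walls. I'll measure the lateral offset accurately before sliding in.

```bash
python3 - <<'E'
from fit import *
im=cv2.imread("pics/w_pre.png")[:,:,::-1].copy(); ci=np.load("pics/w_pre.npy",allow_pickle=True).item()
g=cv2.cvtColor(im,cv2.COLOR_RGB2GRAY)
hc=cv2.HoughCircles(cv2.GaussianBlur(g[130:225,255:365],(3,3),0),cv2.HOUGH_GRADIENT_ALT,1,20,param1=100,param2=.6,minRadius=18,maxRadius=40); print("hough",None if hc is None else hc[0]+[255,130,0])
m=yellow(im)
sat=cv2.cvtColor(im,cv2.COLOR_RGB2HSV)[...,1]
print("row150-205 unsat span at knob")
for r in range(152,206,6):
    c=np.nonzero(sat[r,270:360]<90)[0]+270; print(r,c.min() if len(c) else None,c.max() if len(c) else None)
print("slot")
for r in range(215,310,8):
    c=np.nonzero(sat[r,285:345]<110)[0]+285
    if len(c): print(r,c.min(),c.max(),onz(((c.min()+c.max())/2,r),92.5,ci).round(1))
for p in ((310,176),): print(onz(p,120,ci))
E
```

```text
hough [[311.         176.          27.74498177]]
row150-205 unsat span at knob
152 299 324
158 290 332
164 287 335
170 284 338
176 284 338
182 284 338
188 286 336
194 290 332
200 297 326
slot
215 300 322 [602.4 220.7  92.5]
223 303 323 [606.  221.2  92.5]
231 304 326 [609.5 221.7  92.5]
239 304 329 [613.1 221.9  92.5]
247 304 329 [616.6 221.6  92.5]
255 304 329 [620.2 221.2  92.5]
263 304 330 [623.9 221.   92.5]
271 303 329 [627.5 220.2  92.5]
279 304 329 [631.2 220.1  92.5]
287 304 329 [635.  219.7  92.5]
[583.43455583 222.76105404 120.        ]
```

```bash
python3 - <<'E'
from h import *
p0=STEM-52*u(174)+1.7*u(264)
line([*p0,80],40); robot.hold(.1); st("shift")
for d in (14,22,30,40,51):
    line([*(p0+d*u(174)),80],45); robot.hold(.1); st(d)
a=viewer.read_camera("wrist"); np.save("pics/w_in.npy",viewer.camera_info("wrist"),allow_pickle=True); save(a,"w_in")
E
```

```text
shift t 13.7 [635.2 216.1  80. ] F [-0.4 -0.3 -4.3] w 65.0 40.0
14 t 14.3 [621.5 217.6  80.2] F [ 0.6 -1.  -4.2] w 65.0 40.0
22 t 14.7 [613.5 218.4  80.1] F [-0.9  0.3 -3.8] w 65.1 40.0
30 t 15.1 [605.5 219.3  80.1] F [ 0.3 -0.2 -5. ] w 64.8 40.0
40 t 15.6 [595.6 220.3  80.1] F [ 0.5 -0.3 -3.2] w 65.1 40.0
51 t 16.1 [584.7 221.5  80.2] F [ 0.2  0.1 -4.1] w 65.0 40.0
```

View pics/w_in.png

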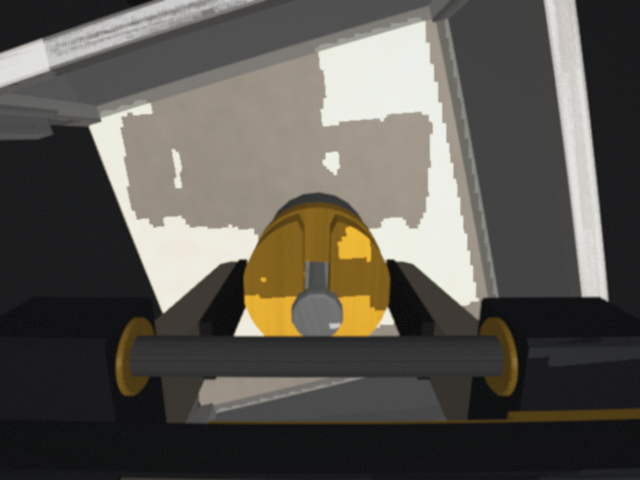

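The stem is inside the slot and centred (knob at 317,314, slot axis at column 316), with no side force. Lower, release and retreat, then pick the narrow mass.

```bash
python3 - <<'E'
from h import *
p=robot.observe()["tcp_pos"][:2]; p=STEM-52*u(174)+1.7*u(264)+51.5*u(174)
for z in np.arange(79,75.4,-.5):
    line([*p,z],20); robot.hold(.1); f=np.mean([robot.observe()["contact_force"][2] for _ in range(3)])
    if f>-1.5: break
st(f"low {z}")
grip(1.0); st("rel")
line([*p,190],200); st("up")
ci=viewer.camera_info("scene"); viewer.read_camera("scene")
for n in("wide_mid","first_mid","wide_mouth"): print(n,pin(n,"scene",ci)[:2])
# narrow mass: go and look once from closer
g=np.array([433.5,-239.5])
q=kin.ik([*g,90],down(np.radians(44))); print(np.round(q,2))
line([450,-240,200],350,44)
grip(0.87)
ci=viewer.camera_info("wrist"); im=viewer.read_camera("wrist"); save(im,"n0"); np.save("pics/n0.npy",ci,allow_pickle=True)
from fit import fit
L=lambda t:(cv2.imread(f"pics/{t}.png")[:,:,::-1].copy(),np.load(f"pics/{t}.npy",allow_pickle=True).item())
print(fit([(im,ci)],[433.5,-239.5,8],28), fit([(im,ci),L("m0"),L("m1")],[433.5,-239.5,8],28))
print(pin("narrow_mid","wrist",ci)[:2],pin("narrow_mouth","wrist",ci)[:2]); st()
E
```

```text
low 77.0 t 17.9 [584.  221.5  77.4] F [-3.3 -1.2  3.2] w 64.8 40.0
rel t 18.4 [584.1 221.5  77. ] F [ 0.2 -0.4  0.4] w 92.0 0.0
up t 19.2 [583.3 221.4 189.1] F [-0.5  0.2 -0.1] w 92.1 0.0
wide_mid [(array([587.3, 220.1,  82.3]), 0.85), (array([613.8, 216.6,  66.1]), 0.6)]
first_mid [(array([585.2, 225.6,  66.3]), 0.55), (array([ 438.5, -238.2,    1.8]), 0.38)]
wide_mouth [(array([554.4, 226.9,  81.3]), 0.88), (array([582.8, 221.9,  57.4]), 0.52)]
[-0.15  0.47  0.73  2.11 -0.47  0.73  1.65]
(array([ 433.80038925, -240.87768484,  -23.66156655]), np.float64(0.8862239120296879), [np.float64(-72.55155774919119)]) (array([ 433.48707028, -239.23480149,   12.68068958]), np.float64(0.9146763281894804), [np.float64(-67.60136447911725), np.float64(-82.08356788087247), np.float64(-80.5436022677534)])
[(array([ 432.2, -240.7,    7. ]), 0.77)] [(array([ 441.9, -267.6,    7.3]), 0.85)]
 t 21.4 [ 450.  -239.9  200. ] F [ 1.  -0.3 -0.4] w 80.4 0.0
```

```bash
python3 - <<'E'
from h import *
g=np.array([433.2,-239.7]); Y=lambda d:down(np.radians(d))
s=np.array([583.6,221.6])-50*u(-60)
for q in (kin.ik([*g,5],Y(224)),kin.ik([*s,96],Y(245))): print(np.round(q,2))
robot.movep([*g,160],Y(224)); st()
line([*g,5],140); st("down"); grip(0.0,40); st("grip")
line([*g,200],250); 
line([*s,200],350,245); st("over")
line([*s,96.5],200); robot.hold(.3); st("pre")
im=viewer.read_camera("wrist"); save(im,"n_pre"); np.save("pics/n_pre.npy",viewer.camera_info("wrist"),allow_pickle=True)
E
```

```text
[-0.38  0.89  1.11  2.15 -1.13  0.88 -0.93]
[-1.2   0.79  1.03  1.82 -0.8   1.01 -1.85]
 t 23.6 [ 433.2 -239.7  160. ] F [ 0.3 -0.2  0.5] w 80.0 0.0
down t 24.9 [ 433.6 -240.     5.5] F [ 0.1 -1.  -0.1] w 80.0 0.0
grip t 25.4 [ 433.4 -239.7    5.2] F [ 0.2 -0.2  3.6] w 54.9 40.0
over t 28.0 [558.5 262.8 200.1] F [-0.3 -0.5 -2.2] w 54.6 40.0
pre t 28.9 [559.  265.2  97.3] F [-0.3  0.7 -3. ] w 54.5 40.0
```

View pics/n_pre.png

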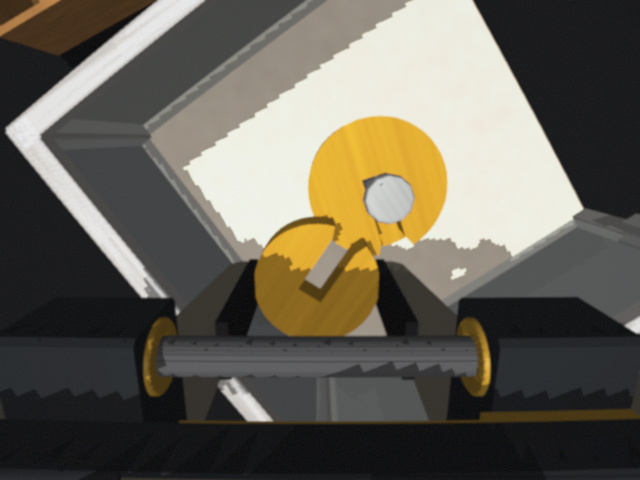

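The held narrow mass's slot runs from (315,290) to about (350,240), pointing towards −60°. The knob is at (389,198), and the wide mass lies flat with its slot at about 174°. I'll rectify this view onto the disc's top plane to get the slot offset.

```bash
python3 - <<'E'
from fit import *
im=cv2.imread("pics/n_pre.png")[:,:,::-1].copy(); ci=np.load("pics/n_pre.npy",allow_pickle=True).item()
s=np.array([583.6,221.6])-50*u(-60)
g=cv2.cvtColor(im,cv2.COLOR_RGB2GRAY)
hc=cv2.HoughCircles(cv2.GaussianBlur(g[150:250,335:445],(3,3),0),cv2.HOUGH_GRADIENT_ALT,1,20,param1=100,param2=.6,minRadius=18,maxRadius=40)
k=hc[0][0]+[335,150,0]; w=onz(k[:2],120,ci)[:2]; print("knob",k,w, "along/perp",(w-s)@u(-60),(w-s)@u(30))
S=8; X,Yy=np.meshgrid(np.arange(-32,36,1/S),np.arange(-32,32,1/S)) # along, perp
mp=np.zeros((*X.shape,2),np.float32)
R=np.array(ci["R"]);K=np.array(ci["camera_matrix"])
P=np.stack([s[0]+X*u(-60)[0]+Yy*u(30)[0],s[1]+X*u(-60)[1]+Yy*u(30)[1],np.full_like(X,107.5)],-1)@R.T+ci["t"]
q=P[...,:2]/P[...,2:]; q=q*(1+ci["k1"]*(q**2).sum(-1,keepdims=True)); mp=(q@K[:2,:2].T+K[:2,2]).astype(np.float32)
r=cv2.remap(im,mp,None,cv2.INTER_LINEAR)
for v in range(-30,32,10): cv2.line(r,(0,(v+32)*S),(r.shape[1],(v+32)*S),(255,0,0) if v==0 else (0,0,255),1)
for v in range(-30,36,10): cv2.line(r,((v+32)*S,0),((v+32)*S,r.shape[0]),(0,0,255),1)
save(r,"rect")
E
```

```text
knob [386.         200.          24.43765068] [584.92258506 224.39452406] along/perp 48.24116370145641 2.5426542939324492
```

View pics/rect.png

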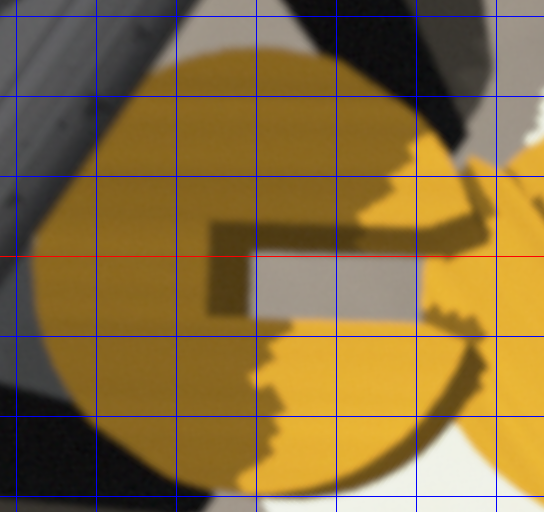

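```bash
python3 - <<'E'
from fit import *
im=cv2.imread("pics/n_pre.png")[:,:,::-1].copy(); ci=np.load("pics/n_pre.npy",allow_pickle=True).item()
s=np.array([583.6,221.6])-50*u(-60)
m=((cv2.cvtColor(im,cv2.COLOR_RGB2HSV)[...,1]<70)&(im.max(-1)>140)&(im.max(-1)<232)).astype(np.uint8)
w=np.zeros_like(m); cv2.circle(w,(389,198),30,1,-1); m*=w; m=cv2.morphologyEx(m,cv2.MORPH_OPEN,np.ones((9,9)))
n,l,stt,cen=cv2.connectedComponentsWithStats(m); i=1+stt[1:,4].argmax(); cs=max(cv2.findContours((l==i).astype(np.uint8),0,1)[0],key=cv2.contourArea)
print(stt[i],cen[i],cv2.minEnclosingCircle(cs))
for p in (cen[i],cv2.minEnclosingCircle(cs)[0]):
    k=onz(p,120,ci)[:2]; print(k,(k-s)@u(-60),(k-s)@u(30))
E
```

```text
[ 366  176   47   47 1793] [389.12102621 199.0317903 ] ((388.9899597167969, 198.73338317871094), 24.831148147583008)
[584.76282513 223.14597628] 49.242557831869114 1.7800242490156806
[584.89253025 223.14755746] 49.30604104889354 1.8931427674403793
```

```bash
python3 - <<'E'
from h import *
s=np.array([583.6,221.6])-50*u(-60)-1.35*u(30); d0=u(-58.4)
line([*s,96],40); robot.hold(.1); st("shift")
ok=True
for d in (14,22,30,40,49.2):
    line([*(s+d*d0),96],45); robot.hold(.1); st(d)
    f=robot.observe()["contact_force"]
    if np.hypot(*f[:2])>6: ok=False; print("STOP"); break
if ok:
    p=s+49.2*d0
    for z in np.arange(95,91.4,-.5):
        line([*p,z],20); robot.hold(.1); f=np.mean([robot.observe()["contact_force"][2] for _ in range(3)])
        if f>-.5: break
    st(f"low {z}")
    grip(1.0); st("rel"); line([*p,200],200)
    ci=viewer.camera_info("scene"); im=viewer.read_camera("scene"); save(im,"after")
    for n in("narrow_mid","narrow_mouth","wide_mid","wide_mouth","door_edge","door_hinge"): print(n,pin(n,"scene",ci)[:2])
    ci=viewer.camera_info("top"); viewer.read_camera("top")
    for n in("narrow_mid","door_edge","door_hinge"): print(n,pin(n,"top",ci)[:2])
    cv2.imwrite("pics/after_c.png",cv2.resize(im[180:330,320:520][:,:,::-1],(800,600),interpolation=cv2.INTER_CUBIC)); st()
E
```

```text
shift t 29.3 [557.4 264.2  96. ] F [-0.1  0.2 -2.3] w 55.0 40.0
14 t 29.9 [564.8 252.4  95.9] F [ 0.7 -0.3 -2.8] w 54.7 40.0
22 t 30.3 [568.9 245.5  96. ] F [ 0.2 -0.2 -1.9] w 54.6 40.0
30 t 30.8 [573.2 238.6  96. ] F [-0.2  0.6 -2.6] w 54.7 40.0
40 t 31.2 [578.4 230.2  96. ] F [ 0.1 -0.2 -1.7] w 54.7 40.0
49.2 t 31.7 [583.2 222.3  96. ] F [-0.3 -0.2 -2.2] w 54.8 40.0
low 93.0 t 33.4 [583.4 222.3  93.3] F [-1.6  0.4  1.6] w 54.7 40.0
rel t 34.1 [583.2 222.3  93. ] F [-0.3 -0.   0.5] w 92.1 0.0
narrow_mid [(array([590.3, 224.1,  95.6]), 0.52)]
narrow_mouth [(array([599., 202.,  98.]), 0.57)]
wide_mid [(array([585.4, 218.6,  82.4]), 0.74), (array([ 664.1, -410.7,    2.4]), 0.72)]
wide_mouth [(array([554.6, 226.9,  82.4]), 0.58)]
door_edge [(array([656.3, -66.5, 115.1]), 0.8), (array([583. , 217.5,  57.7]), 0.69)]
door_hinge [(array([701.1, 123.5, 119.1]), 0.88), (array([551.9, 224.3,  84.5]), 0.68)]
narrow_mid [(array([580.4, 225.4,  90.4]), 0.53)]
door_edge [(array([656.5, -64.1, 116.8]), 0.65)]
door_hinge [(array([698.7, 124.3, 114.2]), 0.8)]
 t 35.4 [583.2 222.2 199.9] F [ 0.  -0.4  1. ] w 91.7 0.0
```

View pics/after_c.png

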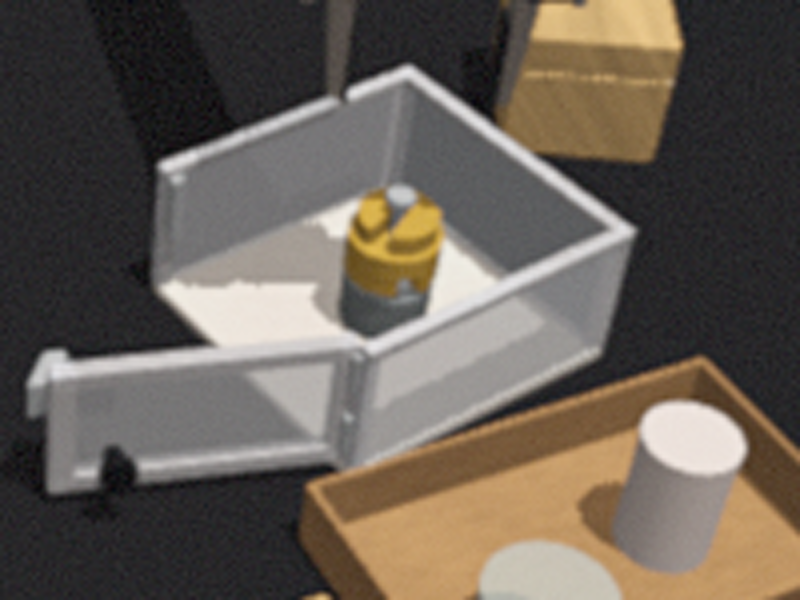

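The stack looks right: narrow mass flat on the wide one around the stem, with the three slots staggered. The door is open, with its bolt at the upper left. Next I'll shut the door along its arc while watching the force.

```bash
python3 - <<'E'
from h import *
H=np.array([700.5,124.3]); r=163
def P(th,c): return H+r*u(th)-c*u(th-90)
grip(0.0,20)
th0=256.9
robot.movep([*P(th0,45),220],down(np.radians(th0-180))); st("over")
line([*P(th0,45),84],200); st("down")
line([*P(th0,14),84],120)
mx=0
for th in np.r_[np.arange(th0-4,202,-5),np.arange(201,184,-1.0)]:
    line([*P(th,10),84],70 if th>203 else 40,th-180)
    if th<=203: robot.hold(.05)
    f=-robot.observe()["contact_force"][:2]@u(th-90)
    if th<203 or f>4: print(round(th,1),round(f,1),end="; ")
    if f>22: break
st("end")
E
```

```text
over t 38.9 [706.8 -43.8 218.9] F [0.2 0.3 0.3] w 0.5 0.0
down t 39.8 [708.2 -44.   85.3] F [ 0.5  0.1 -0.4] w 0.2 0.0
202.9 1.1; 201.0 0.5; 200.0 -0.5; 199.0 0.4; 198.0 0.1; 197.0 0.8; 196.0 0.1; 195.0 -0.4; 194.0 0.2; 193.0 -0.5; 192.0 -0.2; 191.0 -0.6; 190.0 -0.1; 189.0 0.2; 188.0 -0.2; 187.0 -0.2; 186.0 0.1; 185.0 0.4; end t 49.4 [539.  100.1  84. ] F [-0.4 -0.5 -0.1] w 0.8 0.0
```

```bash
python3 - <<'E'
from h import *
H=np.array([700.5,124.3])
for c in("scene","top"):
    ci=viewer.camera_info(c); save(viewer.read_camera(c),"d_"+c)
    for n in("door_edge","door_hinge","shield"):
        for a,k in pin(n,c,ci)[:2]: print(c,n,a,k,"ang",np.degrees(np.arctan2(*(a[:2]-H)[::-1]))%360,np.hypot(*(a[:2]-H)))
st()
E
```

```text
scene door_edge [757.7 -63.1 110.6] 0.78 ang 286.97373306052157 195.93519336760306
scene door_edge [ 332.9 -238.     4. ] 0.23 ang 224.58396726328806 516.1308458133461
scene door_hinge [701.7 125.7 118.2] 0.97 ang 49.398705354994576 1.8439088914586115
scene door_hinge [589.3 222.   94.2] 0.74 ang 138.6975535494623 148.02273474030943
scene shield [580.  217.3  -0.6] 0.67 ang 142.3396062800312 152.21448682697715
scene shield [ 662.1 -410.2    2.9] 0.62 ang 265.89076834693856 535.8776072948001
top door_edge [760.3 -60.5 116. ] 0.78 ang 287.9312216366333 194.2346004191838
top door_hinge [701.7 125.6 114.3] 0.87 ang 47.29061004263739 1.769180601295442
top door_hinge [412.3 501.2  -2.8] 0.2 ang 127.40366381053687 474.46058845809307
top shield [579.  219.    0.8] 0.66 ang 142.0662983080124 154.04655140573578
 t 49.8 [539.  100.1  84. ] F [ 0.9  0.3 -0.5] w 0.6 0.0
```

The door was swung wider, to about 287°, so my arc missed it. I'll rise, check clearance near that spot and redo it from there.

```bash
python3 - <<'E'
from h import *
ci=viewer.camera_info("top")
for p,z in [((303,170),0),((303,170),50),((340,133),0),((341,125),100),((325,87),100),((385,137),0)]: print(p,z,onz(p,z,ci).round())
p=robot.observe()["tcp_pos"]; line([p[0],p[1]-10,p[2]+5],150); line([p[0],p[1]-10,230],300)
H=np.array([701,125])
for th in (287.4,270,250,230,210,190):
    q=kin.ik([*(H+155*u(th)-30*u(th-90)),90],down(np.radians(th-180))); print(th,None if q is None else np.round(q,2))
st()
E
```

```text
(303, 170) 0 [741.  69.   0.]
(303, 170) 50 [727.  66.  50.]
(340, 133) 0 [849. -30.   0.]
(341, 125) 100 [836. -31. 100.]
(325, 87) 100 [940.  13. 100.]
(385, 137) 0 [ 841. -154.    0.]
287.4 [ 0.52  1.11 -1.12  1.28  0.98  1.32  1.31]
270 [ 0.59  1.03 -1.08  1.41  0.92  1.25  0.99]
250 [ 0.63  0.93 -1.03  1.57  0.85  1.14  0.63]
230 [ 0.63  0.82 -0.97  1.71  0.78  1.04  0.25]
210 [ 0.57  0.73 -0.92  1.82  0.7   0.96 -0.14]
190 [ 0.46  0.66 -0.86  1.88  0.64  0.9  -0.54]
 t 50.6 [538.8  90.1 230.1] F [-0.1 -0.6  0.4] w 0.8 0.0
```

```bash
python3 - <<'E'
from h import *
H=np.array([701.2,125.]); r=158
def P(th,c): return H+r*u(th)-c*u(th-90)
th0=287.4
line([*P(th0,32),230],330,th0-180); st("over")
line([*P(th0,32),90],250)
line([*P(th0,12),90],120); st("at")
for th in np.r_[np.arange(th0-4,203,-6),np.arange(202,194.5,-2),np.arange(194,183,-1.0)]:
    line([*P(th,10),90],120 if th>203 else 45,th-180)
    f=-robot.observe()["contact_force"][:2]@u(th-90)
    print(round(th,1),round(f,1),end="; ")
    if f>24: break
st("end"); print(th)
for c in("top","scene"):
    ci=viewer.camera_info(c); save(viewer.read_camera(c),"e_"+c)
    for a,k in pin("door_edge",c,ci)[:1]: print(c,a,k,"ang",np.degrees(np.arctan2(*(a[:2]-H)[::-1]))%360,np.hypot(*(a[:2]-H)))
st()
E
```

```text
over t 52.6 [778.7 -15.9 229.6] F [ 0.6  0.8 -0.2] w 0.9 0.0
at t 53.6 [761.  -22.5  92.5] F [ 1.1 -0.3  0.6] w 0.4 0.0
283.4 -0.2; 277.4 -0.3; 271.4 0.6; 265.4 0.3; 259.4 1.3; 253.4 0.4; 247.4 0.3; 241.4 -0.8; 235.4 0.0; 229.4 0.6; 223.4 -0.1; 217.4 0.1; 211.4 -0.2; 205.4 0.6; 202.0 0.9; 200.0 0.1; 198.0 2.5; 196.0 3.3; 194.0 4.3; 193.0 1.5; 192.0 0.8; 191.0 0.8; 190.0 4.6; 189.0 9.5; 188.0 15.5; 187.0 19.9; 186.0 26.1; end t 61.1 [546.4  86.7  89.8] F [  1.4 -26.1  10.1] w 0.6 13.0
186.0
top [508.1  90.7 117. ] 0.67 ang 190.07228860068562 196.12266569675216
scene [511.2  91.2 113.1] 0.95 ang 190.0870938130454 192.98300443303296
 t 61.3 [546.4  86.7  89.8] F [  1.5 -25.9  10.5] w -0.1 13.0
```

The force rose over the bevel, dropped at the snap, then met a hard stop at 190°. I'll back off and check the door stays shut.

```bash
python3 - <<'E'
from h import *
H=np.array([701.2,125.]); b=H+158*u(190)-70*u(100)
line([*b,90],150); line([*b,200],250)
for c in("top","scene"):
    ci=viewer.camera_info(c); save(viewer.read_camera(c),"f_"+c)
    for n in("door_edge","wide_mid","narrow_mid"):
        for a,k in pin(n,c,ci)[:1]: print(c,n,a,k,"ang",np.degrees(np.arctan2(*(a[:2]-H)[::-1]))%360)
st()
# did anything in the bench picture change since the push?
E
```

```text
top door_edge [509.4  92.8 118.2] 0.85 ang 189.53012783259993
top wide_mid [586.5 226.   85.3] 0.59 ang 138.63421055038182
top narrow_mid [580.3 224.3  91.7] 0.88 ang 140.6023713405138
scene door_edge [513.5  88.3 112.8] 0.57 ang 191.06317202886825
scene wide_mid [586.  220.6  81.8] 0.76 ang 140.31203896392577
scene narrow_mid [553.8 228.2  85.9] 0.7 ang 145.00276255691807
 t 62.9 [557.5  28.7 199.4] F [0.5 0.4 0.4] w 0.5 0.0
```

```bash
python3 -c "
from cell import robot
print(robot.job_done())"
```

```text
the job is handed in; nothing more can be done
None
```

Both masses are hung flat on the stem with their slots staggered, the door is shut and by its force profile latched (I had no direct bolt reading), and the job was handed in at about 63 s with no verdict returned; along the way the door was swung about 30° wider, probably bumped by the arm, so I redid the push.

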